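# Brake the rewind plate, clamp the roll, let it run

## Task

Make the film roll fast on the rewind stand: pull the brake lever up to its third notch and let go of it, so that the plate is held, and with the brake standing there tighten the wing knob clockwise fully to its stop. Then press the release button and keep it in until the lever has dropped right home, and let go; leave the other things on the bench where they are.

Things in the scene. Friction and masses are not known exactly. Their poses are not given: they have to be found in the camera images.
- rewinder: film rewind stand bolted to the bench: grey base plate 240 mm (x) by 400 mm (y), 30 mm thick, carrying all parts below. Origin on the bench, 30 mm to the -y side of the base plate's middle; x points to the stand's back (away from the robot), y to its left, z up. In this frame the turning plate's axis is at (-20, 100) mm, the brake housing at (55, -60) mm, the lever along -x at y = -135 mm
- lamp_shade (a point): centre of the lower rim of the stand's fixed white lamp shade, 96 mm across and 95 mm tall, 255 mm above the bench, overhanging the release button so that an upright tool cannot reach the button. Its 12 mm arm goes back to a post at (100, -145) mm in the stand's frame
- plate (a joint): angle (rad) of the aluminium turning plate, 210 mm across, top 55 mm above the bench, with a black film roll 148 mm across, its top 71 mm above the bench; counter-clockwise from above is positive. Unbraked it turns along with the knob; with the lever in the third notch it is held firmly
- knob (a joint): angle (rad) of the wing knob that clamps the roll, relative to the plate: grows clockwise seen from above, 1.9 at its hard stop (tight). Stiff: about 0.12 N m
- knob_grip (a point): middle of the knob's black wing: an upright bar 60 mm long (x axis) by 14 mm thick (y axis) by 34 mm tall, on the plate's axis; this point lies 15 mm below the wing's top edge and 31 mm above the roll's top, z up; it turns with knob and plate
- brake_lever (a joint): angle (rad) of the brake lever: 0 = home, level, pointing to the robot; grows as its grip is pulled up (5 to 15 N), to 0.95 at most. A spring pulls it back; a ratchet clicks and holds it in notches at about 0.19 (first), 0.39 (second), 0.58 (third) and 0.76 (fourth) once raised some 0.04 past them. The pull rises before each click and drops at it
- lever_grip (a point): centre of the black grip, a short drum 30 mm wide (along the stand's y) and 30 mm in diameter with flat ends, on the free end of the 12 mm thick steel lever, 150 mm from its hinge; 90 mm above the bench when home
- lever_hinge (a point): the lever's hinge axis beside the lever: the axis runs along the stand's y; the grip moves on a circle of 150 mm about it
- release (a joint): travel (m) of the release button: 0 = out, 0.009 = fully in. The pawl lets go at about 0.006; it takes about 4 to 8 N. The lever drops home in about half a second while the button is in; let go early and it catches on a lower notch
- release_cap (a point): centre of the outer face of the round black release button, 28 mm across, in a 44 mm aluminium collar on top of the brake housing; z points out of the button: it leans 35 degrees from vertical, towards the robot side (-x) of the stand
- core: bystander: small white plastic film core, a ring 50 mm across, 18 mm tall, standing on the rewind stand's base plate near the lever; origin under its middle
- loupe: bystander: black eyepiece, 42 mm across, 44 mm tall; origin under its middle
- tape_roll: bystander: roll of clear splicing tape, 60 mm across, 19 mm tall; origin under its middle
- small_can: bystander: small steel film can, 104 mm across, 28 mm tall; origin under its middle
- splice_block: bystander: aluminium splicing block 50 x 130 x 28 mm; origin under its middle
- marker: bystander: white marker pen, 120 mm long, 12 mm thick, lying; origin under its middle
- mug: bystander: white mug, 80 mm across, 95 mm tall; origin under its middle

How it is judged:
By the outcome, as a careful person would: the job done as asked, in the order asked, and still so for the second after the job is handed in, with the robot touching nothing.
It also fails if it takes over 72 s, if anything falls off the work surface, if the arm or the gripper's body presses on something with over 40 N, if the wrist force passes 120 N, or if a joint passes its speed limit or range.

## Robot

A 6-joint arm with a two-finger parallel gripper is mounted at the origin on the work surface. World frame = base frame: x ahead of the robot, y to its left, z up, the work surface at z = 0. Lengths are in m, angles in rad, forces in N, time in s.
With the tool pointing down it reaches from about 0.425 to 0.95 m from the base axis. Payload 3.5 kg.
Tool frame: the origin (TCP) lies at the very end of the fingers, on their centre line; the grasp point (between the pads) lies 19 mm behind it (ctrl.pinch_z is the distance from the TCP to the grasp point, in m); z points along the fingers, y is the line along which they close (so a half turn about z gives the same grasp; the last joint's range is limited). The gripper opens to 85 mm and grips with 20 to 120 N. Pads are 22 mm wide; open, the fingers measure 114 mm over their backs; the gripper's body (76 mm by 85 mm) begins 54 mm behind the grasp point. The pads swing forward as they close: fully open they stand 13 mm farther back than shut.
Start: joints at [0.961, 0.286, 1.577, -0, 1.279, -0.15], TCP at [0.3, 0.605, 0.231] pointing down, gripper open.
Joint ranges: [-2.77, 2.77], [-0.9, 2.22], [0.21, 2.48], [-1.53, 4.67], [0.24, 2.81], [-2.84, 2.84]. Speed limits (rad/s): [2.79, 2.79, 3.14, 3.14, 3.14, 3.14].

## Interface

Orientations are given as a unit quaternion [x, y, z, w].
In Python, from plant import ctrl gives the robot as it stands. The module is installed in compiled form; this text tells all that it offers.
- The arm moves only by the shell command python3 -m crank 'ROWS' [OPENING] [FORCE]. ROWS is JSON, a list of rows, each a list of 6 numbers: the shift along the tool's x, y, z in cm, then the turn, a rotation vector about the tool's x, y, z in rad. In form: [[tx, ty, tz, rx, ry, rz], ...]. A call has 1 to 10 rows; each row is the pose to reach, as a shift and turn from the pose commanded when the call began, along the tool's axes at that moment; what a row does not reach only later rows make up. A row lasts 1/10 s, in which the tool goes at most 50 mm and 8.59 degrees, less where a joint would pass 70% of its speed; a pose out of reach is approached as far as the arm can. A call with a gripper value outside its range is refused whole. OPENING is the opening, from 0 (shut) to 1 (fully open), set as the call begins (- or left out, the last holds). The fingers move at their own pace and stop on an object; FORCE is the grip in N (left out, the last holds). Time passes only in rows, so rows that repeat a pose let the fingers close. It gives the time, the measured TCP pose, the force, the opening and the grip force at its end, in the units of the state.
- ctrl.get_state(): the state, without advancing time (a new reading comes with each control period).
- ctrl.read_camera(name): name is "side" or "top" or "wrist"; returns (picture, depth): 400x640x3 uint8, blue, green, red; 400x640 float32, m along the optical axis (not along the pixel's ray), 0 where there is no reading.
- ctrl.camera_info(name): a dict with "K" (3x3 intrinsics, pixels), "origin" and "orientation" of the camera in the world. Camera axes: x right, y down, z forward; pixel columns grow to the right and rows downward; lengths in m; the calibration is good to about 2 mm. A picture is of the moment at which its call begins: read the wrist's pose just before it. camera_info takes no time and is no camera call; for the wrist camera it gives the pose at the moment of the call.
- ctrl.sign_off(): hands the job in; it is judged then, once.
The state is a dict: "time": time; "qpos": joint angles; "dq": joint speeds; "joint_efforts": joint torques, N m; "eef_pos": TCP position; "tcp_rot": TCP orientation; "contact_force": force on the tool from outside, world axes, zero at the start; "wrist_torque": the same for the moment, N m; "opening": opening from 0.0 (shut) to 1.0 (fully open); "finger_force": force on a finger pad.
Only numpy, scipy, OpenCV 4.12 (cv2) and the standard library are available. Lean on these libraries where they do the work, as an engineer would, in place of code of your own. Each camera call takes 0.05 s, during which the arm holds its last target. There are 200 camera calls.

## Working session

There is one attempt and no reset: what is moved stays moved. The work goes in short steps, Python scripts to look and compute and a shell command to move; the robot and the scene stay as the last step left them, time stands still between calls to the robot, and variables do not carry over. Pictures are saved under pics/ and viewed, at most 10 in all, crops included, and the job is handed in when it is done.

```bash
mkdir -p pics; cat > h.py <<'E'
import numpy as np,cv2
from scipy.spatial.transform import Rotation as R
from plant import ctrl
def shot(n,f):
    i=ctrl.camera_info(n); p,d=ctrl.read_camera(n)
    cv2.imwrite(f'pics/{f}.png',p); np.savez(f'pics/{f}.npz',d=d,K=i['K'],o=i['origin'],q=i['orientation'])
def pts(f,u,v):
    z=np.load(f'pics/{f}.npz'); K=z['K']; d=z['d'][v,u]
    c=np.stack([(u-K[0,2])/K[0,0]*d,(v-K[1,2])/K[1,1]*d,d],-1)
    q=z['q']; r=R.from_quat(q) if q.size==4 else R.from_matrix(q)
    return c@r.as_matrix().T+z['o']
def pt(f,u,v): return pts(f,np.array([u]),np.array([v]))[0].round(4)
E
python3 - <<'E'
from h import *
for n in ('top','side'):
    shot(n,n+'0'); print(ctrl.camera_info(n))
print(ctrl.get_state())
E
```

```text
{'K': array([[437.20191616,   0.        , 324.26927794],
       [  0.        , 437.20191616, 200.02489772],
       [  0.        ,   0.        ,   1.        ]]), 'origin': array([0.29671927, 0.00488251, 1.36481136]), 'orientation': array([-0.69523396,  0.7143831 , -0.05076184,  0.06107174])}
{'K': array([[410.36365619,   0.        , 314.86599867],
       [  0.        , 410.36365619, 202.59914998],
       [  0.        ,   0.        ,   1.        ]]), 'origin': array([ 0.04738813, -0.69559474,  0.88620636]), 'orientation': array([ 0.86406929, -0.27686762,  0.12439371, -0.40156542])}
{'time': 0.1, 'qpos': array([ 9.61006633e-01,  2.87116462e-01,  1.57804153e+00, -5.21237642e-06,
        1.27863551e+00, -1.50019185e-01]), 'dq': array([-0.00100081, -0.00205915, -0.00375685, -0.00134692, -0.00105963,
       -0.00058131]), 'joint_efforts': array([ 1.91919804e-03, -4.07296193e+01, -2.93699813e+01, -1.91319771e-05,
        3.41080333e-03, -2.10016111e-05]), 'eef_pos': array([0.29916076, 0.60440771, 0.23005334]), 'tcp_rot': array([ 2.27864927e-01,  9.73692130e-01, -1.02288873e-03, -4.05754969e-04]), 'contact_force': array([0.43127009, 0.92822608, 0.94154219]), 'wrist_torque': array([ 0.00294644, -0.0089789 , -0.0025003 ]), 'finger_force': 0.0, 'opening': 1.0011489074208342}
```

View pics/top0.png

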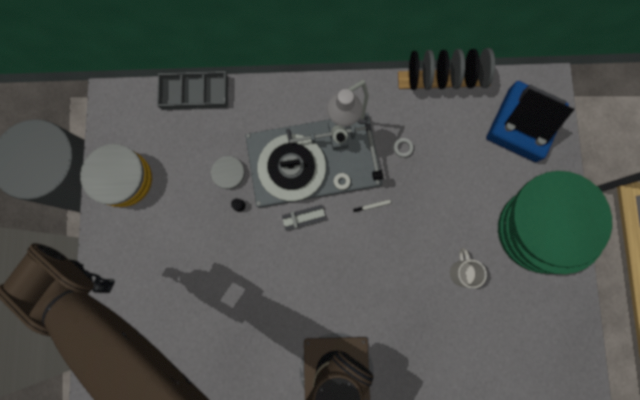

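View pics/side0.png

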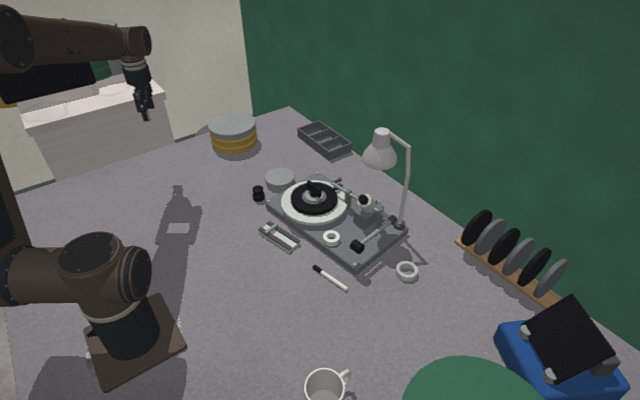

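The top view shows the stand with its plate at about (291,166), the knob at (291,162), the lever at (372,150), the lamp at (345,100) and the core at (342,181). Next I'll take enlarged crops.

```bash
python3 - <<'E'
from h import *
a=cv2.imread('pics/top0.png')[75:225,235:415]; b=cv2.imread('pics/side0.png')[120:290,240:430]
a=cv2.resize(a,None,fx=4.4,fy=4,interpolation=cv2.INTER_CUBIC);cv2.imwrite('pics/c1.png',cv2.convertScaleAbs(a,alpha=1.3,beta=10))
b=cv2.resize(b,None,fx=4,fy=3.5,interpolation=cv2.INTER_CUBIC);cv2.imwrite('pics/c2.png',cv2.convertScaleAbs(b,alpha=1.3,beta=10))
for n,u,v in [('corner BL',250,133),('FL',258,203),('FR',380,182),('knob',290,162),('core',335,181),('grip',376,174)]: print(n,pt('top0',u,v))
E
```

```text
corner BL [ 0.7441  0.2587 -0.0055]
FL [0.5066 0.2271 0.0298]
FR [ 0.5609 -0.1523  0.0349]
knob [0.6117 0.118  0.1185]
core [ 0.566  -0.0131  0.0451]
grip [ 0.5714 -0.1335  0.1042]
```

View pics/c1.png

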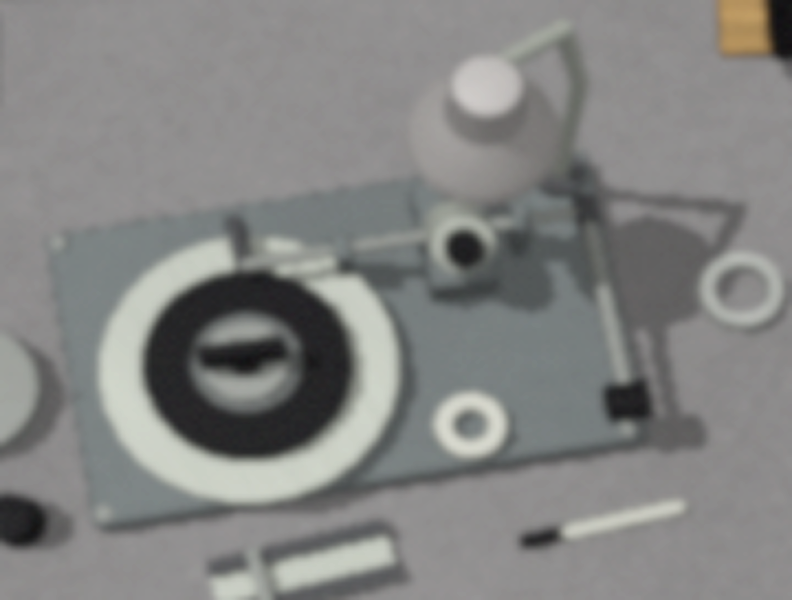

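View pics/c2.png

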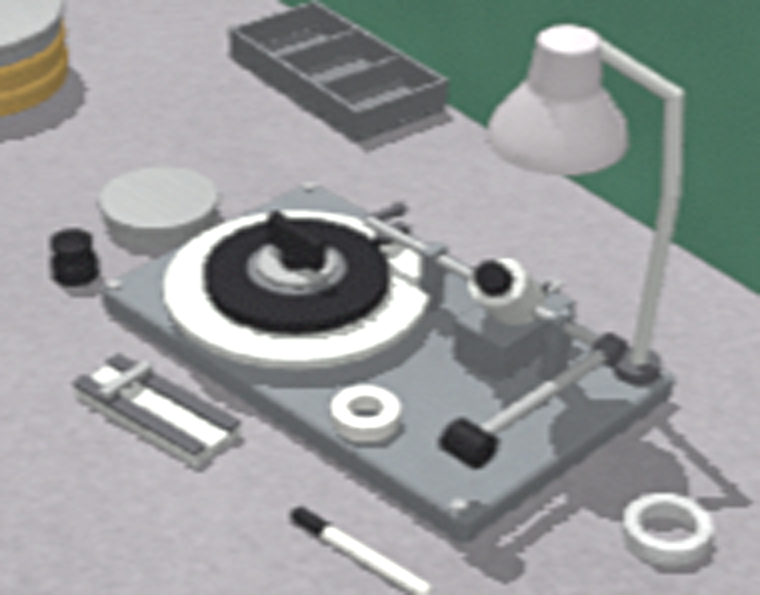

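The crops show the knob wing at c1 (243,353), the grip at (627,400), and the button at (465,250), clear of the shade in plan from above but under it obliquely. Next I'll fit the stand pose from depth.

```bash
cat > fit.py <<'E'
from h import *
def cloud(f,sl):
    v,u=np.mgrid[sl]; P=pts(f,u.ravel(),v.ravel()); im=cv2.imread(f'pics/{f}.png')[v.ravel(),u.ravel()].astype(int); return P,im,u.ravel(),v.ravel()
if __name__=='__main__':
  for f,sl in (('top0',np.s_[75:225,235:415]),('side0',np.s_[120:290,240:430])):
    P,im,u,v=cloud(f,sl); g=im.mean(1); z=P[:,2]
    reg=(P[:,0]>.45)&(P[:,0]<.85)&(P[:,1]>-.22)&(P[:,1]<.29)
    m=reg&(z>.022)&(z<.04)
    r=cv2.minAreaRect(P[m][:,:2].astype(np.float32)); print(f,'base',r, np.median(z[m]))
    print(cv2.boxPoints(r).round(4).tolist())
    m=reg&(z>.046)&(z<.065)&(g>130)&(P[:,1]>0.02); h=cv2.convexHull(P[m][:,:2].astype(np.float32)); print('plate',cv2.minEnclosingCircle(h),np.median(z[m]))
    m=reg&(z>.064)&(z<.08)&(g<70)&(P[:,1]>0.02); h=cv2.convexHull(P[m][:,:2].astype(np.float32)); print('roll',cv2.minEnclosingCircle(h),np.median(z[m]))
    m=reg&(z>.09)&(z<.13)&(g<60)&(P[:,1]>0.06); q=P[m]; print('wing',m.sum(),cv2.minAreaRect(q[:,:2].astype(np.float32)),z[m].max())
    m=reg&(z>.07)&(z<.12)&(g<60)&(P[:,1]<-0.08)&(P[:,0]<.65); q=P[m]; print('grip',m.sum(),q.min(0),q.max(0),q.mean(0))
    m=reg&(z>.06)&(z<.16)&(g<60)&(P[:,1]<0.04)&(P[:,1]>-.07)&(P[:,0]>.6); q=P[m]; print('cap',m.sum(),q.mean(0),q.min(0),q.max(0))
    m=reg&(z>.22); q=P[m]; print('lamp',m.sum(),q.min(0),q.max(0))
E
python3 fit.py
```

```text
top0 base ((0.608289361000061, 0.039265990257263184), (0.3117770850658417, 0.5237805843353271), 8.387314796447754) 0.03059030929483586
[[0.41589999198913574, 0.27559998631477356], [0.49230000376701355, -0.2425999939441681], [0.8007000088691711, -0.19709999859333038], [0.7243000268936157, 0.32109999656677246]]
plate ((0.6134179830551147, 0.12117495387792587), 0.10353276133537292) 0.055836717683289794
roll ((0.6297248601913452, 0.11573391407728195), 0.09014451503753662) 0.07178356055406032
wing 138 ((0.6547343730926514, 0.10963761061429977), (0.056058526039123535, 0.11661586165428162), 78.08120727539062) 0.1227207137522941
grip 101 [ 0.5557587  -0.15491837  0.07988906] [ 0.58614293 -0.12250826  0.11479842] [ 0.56860811 -0.13780572  0.10171145]
cap 123 [ 0.67581394 -0.03668349  0.10627048] [ 0.66408011 -0.06921257  0.06011914] [ 0.70988509 -0.00977947  0.14503232]
lamp 1151 [ 0.6678287  -0.10793915  0.22178961] [0.77239353 0.00536491 0.3536103 ]
side0 base ((0.6102145910263062, 0.038237735629081726), (0.3094971477985382, 0.5300501585006714), 7.910929203033447) 0.03092708290084356
[[0.4205000102519989, 0.2793999910354614], [0.4934000074863434, -0.24560000002384186], [0.800000011920929, -0.2029999941587448], [0.7269999980926514, 0.32199999690055847]]
plate ((0.6142480969429016, 0.12007678300142288), 0.10783804208040237) 0.05619606140999406
roll ((0.6309028267860413, 0.10934746265411377), 0.09376904368400574) 0.07242236332306379
wing 151 ((0.6507525444030762, 0.10707935690879822), (0.05668057128787041, 0.11457397788763046), 75.38926696777344) 0.12084673534225776
grip 129 [ 0.55459405 -0.1560845   0.07937373] [ 0.58421061 -0.1268589   0.109901  ] [ 0.5663474  -0.14407611  0.09870465]
cap 65 [ 0.67627071 -0.03651133  0.13381239] [ 0.66536559 -0.0458427   0.12077818] [ 0.68757327 -0.02182979  0.14163176]
lamp 1254 [ 0.668204   -0.11017751  0.22084147] [ 0.77241624 -0.00595693  0.35196534]
```

```bash
python3 - <<'E'
from fit import *
for f,sl in (('top0',np.s_[75:225,235:415]),('side0',np.s_[120:290,240:430])):
    P,im,u,v=cloud(f,sl); z=P[:,2]; H,W=sl[0].stop-sl[0].start,sl[1].stop-sl[1].start
    m=((z>.0255)&(z<.037)).reshape(H,W).astype(np.uint8)
    m=cv2.erode(m,np.ones((2,2),np.uint8)); n,l,s,c=cv2.connectedComponentsWithStats(m); k=1+s[1:,4].argmax()
    q=P[(l==k).ravel()]; r=cv2.minAreaRect(q[:,:2].astype(np.float32)); print(f,r,cv2.boxPoints(r).round(3).tolist())
    # front edge fit: min x per y bin
    e=[]
    for y in np.arange(-.13,.2,.01):
        b=q[abs(q[:,1]-y)<.006]
        if len(b)>3: e.append(b[b[:,0].argmin(),:2])
    e=np.array(e); k=np.polyfit(e[:,1],e[:,0],1); r=e[:,0]-np.polyval(k,e[:,1]); w=abs(r)<.004; print('front slope',np.polyfit(e[w,1],e[w,0],1),w.sum(),len(e))
    # lever rod
    m=(z>.06)&(z<.11)&(P[:,1]<-.09)&(P[:,0]>.6)&(P[:,0]<.69); q=P[m]; print('rod',m.sum(),np.polyfit(q[:,0],q[:,1],1),q.mean(0))
E
```

```text
top0 ((0.6247023940086365, -0.03450842201709747), (0.18144841492176056, 0.22291263937950134), 8.613788604736328) [[0.5180000066757202, 0.06199999898672104], [0.5519999861717224, -0.15800000727176666], [0.7310000061988831, -0.13099999725818634], [0.6980000138282776, 0.08900000154972076]]
front slope [-0.15468429  0.52946839] 20 20
rod 116 [ 0.15535806 -0.22719397] [ 0.64400711 -0.12714228  0.09529279]
side0 ((0.6385505199432373, 0.04989895224571228), (0.2334642857313156, 0.39464277029037476), 8.682262420654297) [[0.49300000071525574, 0.22699999809265137], [0.5529999732971191, -0.16300000250339508], [0.7839999794960022, -0.12800000607967377], [0.7239999771118164, 0.2630000114440918]]
front slope [-0.14692086  0.53099296] 31 31
rod 118 [ 0.15139122 -0.22694819] [ 0.64494603 -0.12930902  0.09547081]
```

```bash
cat >> h.py <<'E'
YAW=.152
def goto(p,yaw_y,tilt=0,show=True):
    """tool y at world angle yaw_y when upright; then tilted about stand y so that the tool z leans to stand +x by tilt"""
    s=ctrl.get_state(); R0=R.from_quat(s['tcp_rot'])
    y=np.array([np.cos(yaw_y),np.sin(yaw_y),0]); z=np.array([0,0,-1.]); M=R.from_matrix(np.stack([np.cross(y,z),y,z],1))
    a=np.array([-np.sin(YAW),np.cos(YAW),0]); M=R.from_rotvec(-a*tilt)*M
    d=R0.inv().apply(np.array(p)-s['eef_pos'])*100; w=(R0.inv()*M).as_rotvec()
    print('row',np.round(d,2).tolist(),np.round(w,3).tolist(),'dist',np.linalg.norm(d).round(1),'q',s['qpos'].round(2),'t',s['time']); return R.as_matrix(M)
E
python3 - <<'E'
from h import *
s=ctrl.get_state(); i=ctrl.camera_info('wrist'); R0=R.from_quat(s['tcp_rot'])
print(R0.inv().apply(i['origin']-s['eef_pos']),(R0.inv()*R.from_quat(i['orientation'])).as_matrix().round(2),i['K'][0,0])
M=goto([.50,-.09,.30],-1.42)
print(M[:,2])
E
```

```text
[ 0.07928568 -0.00035992 -0.14215279] [[ 0.   -0.95 -0.31]
 [ 1.    0.   -0.  ]
 [ 0.   -0.31  0.95]] 354.0005119011363
row [-48.81, -53.33, -6.89] [-0.001, 0.003, 2.531] dist 72.6 q [ 0.96  0.29  1.58 -0.    1.28 -0.15] t 0.1
[ 0.  0. -1.]
```

```bash
python3 - <<'E'
from h import *
goto([.50,-.12,.30],1.723)
E
```

```text
row [-50.14, -56.02, -6.89] [-0.002, -0.001, -0.612] dist 75.5 q [ 0.96  0.29  1.58 -0.    1.28 -0.15] t 0.1
```

```bash
r='x'; python3 -m crank '[[-50.1,-56,-6.9,0,0,-0.61],[-50.1,-56,-6.9,0,0,-0.61],[-50.1,-56,-6.9,0,0,-0.61],[-50.1,-56,-6.9,0,0,-0.61],[-50.1,-56,-6.9,0,0,-0.61],[-50.1,-56,-6.9,0,0,-0.61],[-50.1,-56,-6.9,0,0,-0.61],[-50.1,-56,-6.9,0,0,-0.61],[-50.1,-56,-6.9,0,0,-0.61],[-50.1,-56,-6.9,0,0,-0.61]]'; python3 - <<'E'
from h import *
goto([.50,-.12,.30],1.723)
E
```

```text
time: 1.1
eef_pos: [0.4313, 0.1265, 0.2767]
tcp_rot: [-0.075, 0.997, 0.0, 0.0]
contact_force: [1.0, 0.8, 0.0]
opening: 1.001
finger_force: 0.0
row [-3.1, -25.4, -2.33] [0.0, 0.0, -0.002] dist 25.7 q [ 0.06 -0.27  2.05  0.    1.36 -1.66] t 1.1
```

```bash
python3 -m crank '[[-3.1,-25.4,-2.3,0,0,0],[-3.1,-25.4,-2.3,0,0,0],[-3.1,-25.4,-2.3,0,0,0],[-3.1,-25.4,-2.3,0,0,0],[-3.1,-25.4,-2.3,0,0,0],[-3.1,-25.4,-2.3,0,0,0],[-3.1,-25.4,-2.3,0,0,0]]' 0.7; python3 - <<'E'
from h import *
shot('wrist','w1')
E
```

```text
time: 1.8
eef_pos: [0.5, -0.1192, 0.2991]
tcp_rot: [-0.074, 0.997, 0.001, -0.001]
contact_force: [-0.1, 0.3, 0.8]
opening: 0.699
finger_force: 0.0
```

View pics/w1.png

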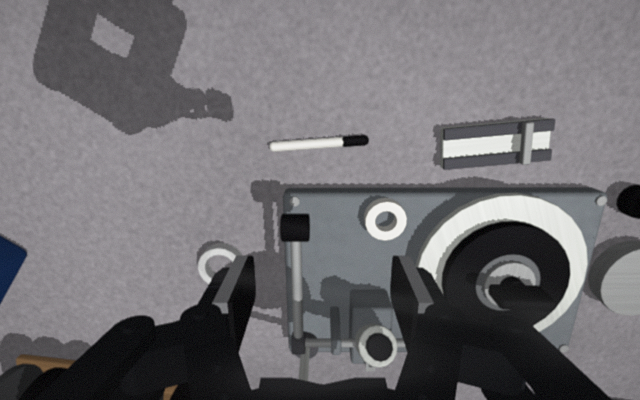

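The wrist view is sharp: grip at (295,228), rod centre line at u≈297, hinge at (298,343), button at (378,346), wing around (520,290).

```bash
python3 - <<'E'
from fit import *
P,im,u,v=cloud('w1',np.s_[0:400,0:640]); g=im.mean(1); z=P[:,2]
def box(a,b,c,d): return (u>=a)&(u<=b)&(v>=c)&(v<=d)
m=box(276,314,210,246)&(g<60)&(z>.07); q=P[m]; print('grip',m.sum(),q.min(0),q.max(0)); t=q[q[:,2]>.10]; print(' top',cv2.minAreaRect(t[:,:2].astype(np.float32)),np.percentile(q[:,2],95))
m=box(285,308,250,330)&(z>.08)&(z<.11); q=P[m]; k=np.polyfit(q[:,0],q[:,1],1); print('rod',m.sum(),k,q.mean(0))
m=box(360,398,328,364)&(z>.1); q=P[m]; gg=g[m]; d=q[gg<60]; print('cap dark',len(d),d.mean(0),d.min(0),d.max(0)); 
w=np.linalg.svd(d-d.mean(0))[2][2]; print(' n',w*np.sign(w[2]))
d=q[gg>110]; print('collar',len(d),d.mean(0),d.min(0),d.max(0))
e=[]
for c in range(300,590,5):
    n=np.where(box(c,c,160,215)&(z>.026)&(z<.036))[0]
    if len(n): e.append(P[n[v[n].argmin()],:2])
e=np.array(e); k=np.polyfit(e[:,1],e[:,0],1); print('front',k,np.arctan(k[0]),np.std(e[:,0]-np.polyval(k,e[:,1])))
m=box(415,600,190,390)&(z>.05)&(z<.062)&(g>120); h=cv2.convexHull(P[m][:,:2].astype(np.float32)); print('plate',cv2.minEnclosingCircle(h))
E
```

```text
grip 777 [ 0.42156076 -0.15554897  0.08763512] [ 0.58585891 -0.12347951  0.44135847]
 top ((0.5016449689865112, -0.14274272322654724), (0.15886415541172028, 0.030306877568364143), 2.8342392444610596) 0.10472125802818066
rod 846 [ 0.15029278 -0.22508842] [ 0.64418959 -0.12827138  0.09404109]
cap dark 535 [ 0.67249281 -0.0343721   0.13541381] [ 0.42156076 -0.13153545  0.12031054] [ 0.68562906 -0.02046323  0.44135847]
 n [ 0.73580625 -0.51552816  0.4391126 ]
collar 581 [ 0.6830187  -0.03318483  0.12156665] [ 0.42156076 -0.13153545  0.10817179] [ 0.70557927 -0.01052338  0.44135847]
front [-0.15641946  0.52976585] -0.15516215894658805 0.005590097466496079
plate ((0.6123805046081543, 0.1192428395152092), 0.1051420271396637)
```

```bash
python3 - <<'E'
from fit import *
P,im,u,v=cloud('w1',np.s_[325:368,358:400]); g=im.mean(1); z=P[:,2]; ok=(z>.1)&(z<.16)
d=P[ok&(g<55)&(np.hypot(u-378,v-346)<16)]; print(len(d),d.mean(0),np.median(d,0),d.min(0),d.max(0))
w=np.linalg.svd(d-d.mean(0))[2][2]; print(w*np.sign(w[2]))
goto([.571,-.1395,.15],1.722); goto([.571,-.1395,.071],1.722)
E
```

```text
524 [ 0.67386307 -0.03381496  0.13369454] [ 0.67384994 -0.03389769  0.1337985 ] [ 0.66346278 -0.04652298  0.12031054] [ 0.6844081  -0.02046323  0.14255936]
[-0.58565631 -0.12026793  0.80158737]
row [-6.74, -3.21, 14.89] [0.002, -0.001, -0.002] dist 16.7 q [-0.43 -0.12  1.89  0.    1.38 -2.15] t 1.85
row [-6.75, -3.22, 22.79] [0.002, -0.001, -0.002] dist 24.0 q [-0.43 -0.12  1.89  0.    1.38 -2.15] t 1.85
```

```bash
python3 -m crank '[[-3.4,-1.6,5,0,0,0],[-6.7,-3.2,10,0,0,0],[-6.7,-3.2,14.9,0,0,0],[-6.7,-3.2,18.5,0,0,0],[-6.7,-3.2,21,0,0,0],[-6.7,-3.2,22.8,0,0,0],[-6.7,-3.2,22.8,0,0,0]]' 0.7 ; python3 -m crank '[[0,0,0,0,0,0],[0,0,0,0,0,0],[0,0,0,0,0,0],[0,0,0,0,0,0],[0,0,0,0,0,0]]' 0 60; python3 - <<'E'
from h import *
goto([.571,-.1395,.071],1.722)
E
```

```text
time: 2.55
eef_pos: [0.5682, -0.1363, 0.0678]
tcp_rot: [-0.076, 0.997, 0.002, -0.004]
contact_force: [-0.4, 0.8, 0.1]
opening: 0.696
finger_force: 0.0
time: 3.05
eef_pos: [0.5724, -0.1389, 0.0741]
tcp_rot: [-0.075, 0.997, 0.0, 0.002]
contact_force: [-0.4, 6.0, 5.6]
opening: 0.341
finger_force: 60.5
row [0.15, -0.04, 0.31] [0.001, 0.003, -0.001] dist 0.3 q [-0.41  0.28  1.9   0.    0.96 -2.13] t 3.05
```

```bash
python3 -m crank '[[-0.02,0,-0.75,0,0,0],[-0.07,0,-1.5,0,0,0],[-0.17,0,-2.24,0,0,0],[-0.3,0,-2.98,0,0,0],[-0.47,0,-3.71,0,0,0],[-0.67,0,-4.43,0,0,0],[-0.91,0,-5.14,0,0,0],[-1.18,0,-5.84,0,0,0],[-1.49,0,-6.52,0,0,0],[-1.84,0,-7.19,0,0,0]]'; python3 -c "
from h import *
shot('side','s1');goto([.571,-.1395,.071],1.722)"
```

```text
time: 4.05
eef_pos: [0.5881, -0.1363, 0.1416]
tcp_rot: [-0.075, 0.997, 0.001, -0.002]
contact_force: [3.7, -0.7, -13.4]
opening: 0.343
finger_force: 60.4
row [1.81, -0.07, 7.21] [0.002, -0.002, -0.001] dist 7.4 q [-0.4   0.22  1.83  0.    1.1  -2.12] t 4.1
```

```bash
python3 -m crank '[[-0.38,0,-0.65,0,0,0],[-0.78,0,-1.28,0,0,0],[-0.95,0,-1.52,0,0,0]]'; python3 -m crank '[[-0.1,0,-0.15,0,0,0],[-0.1,0,-0.15,0,0,0]]';python3 -m crank '[[-0.1,0,-0.15,0,0,0],[-0.1,0,-0.15,0,0,0]]';python3 -m crank '[[-0.1,0,-0.15,0,0,0],[-0.1,0,-0.15,0,0,0]]'
```

```text
time: 4.4
eef_pos: [0.5985, -0.1348, 0.1588]
tcp_rot: [-0.075, 0.997, 0.001, -0.001]
contact_force: [1.3, 3.1, -13.4]
opening: 0.335
finger_force: 60.3
time: 4.6
eef_pos: [0.5996, -0.1347, 0.1603]
tcp_rot: [-0.075, 0.997, 0.001, -0.0]
contact_force: [1.6, 4.9, -12.4]
opening: 0.338
finger_force: 60.4
time: 4.8
eef_pos: [0.6003, -0.1346, 0.1614]
tcp_rot: [-0.075, 0.997, 0.001, -0.001]
contact_force: [2.4, 4.9, -13.3]
opening: 0.335
finger_force: 60.3
time: 5.0
eef_pos: [0.6014, -0.1344, 0.1629]
tcp_rot: [-0.075, 0.997, 0.001, -0.0]
contact_force: [2.6, 5.7, -14.8]
opening: 0.34
finger_force: 60.2
```

```bash
for i in 1; do python3 -m crank '[[-0.1,0,-0.13,0,0,0],[-0.1,0,-0.13,0,0,0]]'; done;python3 -m crank '[[-0.1,0,-0.13,0,0,0],[-0.1,0,-0.13,0,0,0]]'
```

```text
time: 5.2
eef_pos: [0.6022, -0.1343, 0.164]
tcp_rot: [-0.075, 0.997, 0.001, -0.001]
contact_force: [1.5, 4.8, -13.7]
opening: 0.341
finger_force: 60.2
time: 5.4
eef_pos: [0.603, -0.1342, 0.1651]
tcp_rot: [-0.075, 0.997, 0.001, -0.001]
contact_force: [1.5, 4.4, -14.0]
opening: 0.339
finger_force: 60.2
```

```bash
python3 -m crank '[[-0.2,0,-0.25,0,0,0],[-0.3,0,-0.4,0,0,0],[-0.3,0,-0.4,0,0,0]]'; python3 -m crank '[[0,0,0.3,0,0,0],[0.35,0,0.7,0,0,0],[0.6,0,1,0,0,0],[0.6,0,1,0,0,0]]'; python3 -m crank '[[0.1,0,0.2,0,0,0],[0.1,0,0.2,0,0,0]]'
```

```text
time: 5.7
eef_pos: [0.6065, -0.1337, 0.1695]
tcp_rot: [-0.075, 0.997, 0.001, -0.0]
contact_force: [1.7, 6.1, -15.1]
opening: 0.341
finger_force: 60.4
time: 6.1
eef_pos: [0.6031, -0.1344, 0.1648]
tcp_rot: [-0.074, 0.997, 0.001, 0.004]
contact_force: [-3.3, 9.3, -1.6]
opening: 0.339
finger_force: 62.2
time: 6.3
eef_pos: [0.6023, -0.1345, 0.1636]
tcp_rot: [-0.075, 0.997, 0.0, 0.004]
contact_force: [-5.6, 9.3, 0.6]
opening: 0.342
finger_force: 62.5
```

```bash
python3 -m crank '[[0,0,0,0,0,0],[0,0,0,0,0,0],[0,0,0,0,0,0],[0,0,0,0,0,0]]' 0.7; python3 -m crank '[[0,0,-5,0,0,0],[2,0,-9,0,0,0],[6,-6,-11,0,0,0],[8,-9,-11,0,0,0],[8,-9,-11,0,0,0],[8,-9,-11,0,0,0]]'; python3 - <<'E'
from fit import *
for n in ('wrist','side'): shot(n,n+'2')
P,im,u,v=cloud('wrist2',np.s_[0:400,0:640]); g=im.mean(1)
m=(g<60)&(P[:,2]>.1)&(P[:,2]<.22)&(P[:,1]<-.11)&(P[:,1]>-.17)&(P[:,0]>.55)&(P[:,0]<.66); q=P[m]; print(m.sum(),q.min(0),q.max(0),q.mean(0))
P,im,u,v=cloud('side2',np.s_[0:400,0:640])
s=ctrl.get_state();print(s['eef_pos'])
for f,Q in (('side2',P),('wrist2',cloud('wrist2',np.s_[0:400,0:640])[0])):
    m=(Q[:,2]>.09)&(Q[:,2]<.24)&(Q[:,1]<-.10)&(Q[:,1]>-.165)&(Q[:,0]>.62)&(Q[:,0]<.70); q=Q[m]
    k=np.polyfit(q[:,0],q[:,2],1); r=q[:,2]-np.polyval(k,q[:,0]); w=abs(r)<.008; k=np.polyfit(q[w,0],q[w,2],1); print(f,m.sum(),w.sum(),'lever angle',np.arctan(-k[0]*np.cos(.15)))
E
```

```text
time: 6.7
eef_pos: [0.601, -0.1367, 0.16]
tcp_rot: [-0.075, 0.997, -0.001, 0.002]
contact_force: [-0.1, 0.6, -0.0]
opening: 0.698
finger_force: 0.0
time: 7.3
eef_pos: [0.5337, -0.2383, 0.2686]
tcp_rot: [-0.073, 0.997, -0.001, 0.001]
contact_force: [0.9, -0.0, 0.1]
opening: 0.701
finger_force: 0.0
901 [ 0.57717682 -0.14749836  0.16650695] [ 0.60166747 -0.1202127   0.18712668] [ 0.58493666 -0.13301087  0.17983944]
[ 0.53426672 -0.23598872  0.26755596]
side2 56 56 lever angle 0.5729577095403547Traceback (most recent call last):
  File "<stdin>", line 9, in <module>
    raise TypeError("expected non-empty vector for x")
TypeError: expected non-empty vector for x
```

View pics/wrist2.png

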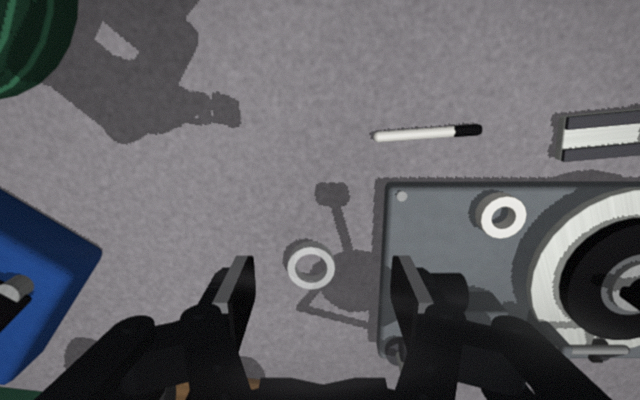

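Side depth gives a lever angle of 0.573, and the grip top at 0.187 m agrees, so it is held in the third notch. The base and core at (503,215) are undisturbed. Next is the wing's direction.

```bash
python3 - <<'E'
from fit import *
for f in ('top0','side0','w1'):
    P,im,u,v=cloud(f,np.s_[0:400,0:640]); g=im.mean(1)
    m=(P[:,2]>.098)&(P[:,2]<.122)&(np.hypot(P[:,0]-.6125,P[:,1]-.119)<.036)&(g<80); q=P[m][:,:2]
    if len(q)>5:
        w,V=np.linalg.eigh(np.cov(q.T)); d=V[:,1]; print(f,len(q),q.mean(0),np.arctan2(d[1],d[0]),np.sqrt(w),cv2.minAreaRect(q.astype(np.float32)))
goto([.6125,.119,.2],0)
E
```

```text
top0 115 [0.60995438 0.11910335] 1.6891230541169138 [0.00451978 0.01684509] ((0.6116579174995422, 0.11931626498699188), (0.015603292733430862, 0.05850408226251602), 6.0126566886901855)
side0 117 [0.60945357 0.11611146] 1.7115747974401034 [0.00392073 0.01740539] ((0.6121011972427368, 0.11826524138450623), (0.015746301040053368, 0.06101639196276665), 7.984039306640625)
w1 1066 [0.60917606 0.11579501] 1.7017664632271394 [0.00386097 0.01750246] ((0.6115077137947083, 0.11856281757354736), (0.014583990909159184, 0.060184065252542496), 6.493907928466797)
row [-13.03, 33.93, 6.78] [0.001, -0.001, 1.721] dist 37.0 q [-0.59  0.06  1.77  0.    1.31 -2.31] t 7.4
```

```bash
python3 -m crank '[[0,5,4,0,0,0],[0,10,5,0,0,0.15],[-2,15,6,0,0,0.3],[-4,20,6.5,0,0,0.45],[-7,24,6.8,0,0,0.6],[-9,28,6.8,0,0,0.75],[-11,32,6.8,0,0,0.9],[-13,33.9,6.8,0,0,1.05],[-13,33.9,6.8,0,0,1.2],[-13,33.9,6.8,0,0,1.35]]'; python3 - <<'E'
from h import *
goto([.6117,.1187,.15],.12);goto([.6117,.1187,.084],.12)
E
```

```text
time: 8.4
eef_pos: [0.6118, 0.1227, 0.1988]
tcp_rot: [0.538, 0.843, -0.0, -0.001]
contact_force: [0.6, -0.2, 0.9]
opening: 0.7
finger_force: 0.0
row [-0.36, -0.17, 4.88] [-0.001, -0.001, 0.315] dist 4.9 q [ 0.04  0.2   1.74  0.    1.2  -0.4 ] t 8.4
row [-0.37, -0.16, 11.48] [-0.001, -0.001, 0.315] dist 11.5 q [ 0.04  0.2   1.74  0.    1.2  -0.4 ] t 8.4
```

```bash
python3 -m crank '[[-0.3,-0.2,2,0,0,0.15],[-0.3,-0.2,4,0,0,0.31],[-0.3,-0.2,4.9,0,0,0.31],[-0.3,-0.2,4.9,0,0,0.31]]'; python3 - <<'E'
from h import *
shot('wrist','w3')
goto([.6117,.1187,.084],.12)
E
```

```text
time: 8.8
eef_pos: [0.6098, 0.116, 0.1485]
tcp_rot: [0.66, 0.752, -0.002, -0.002]
contact_force: [-0.1, -0.8, -0.0]
opening: 0.7
finger_force: 0.0
row [0.29, 0.14, 6.61] [-0.002, -0.0, 0.01] dist 6.6 q [ 0.02  0.25  1.78  0.    1.12 -0.11] t 8.85
```

View pics/w3.png

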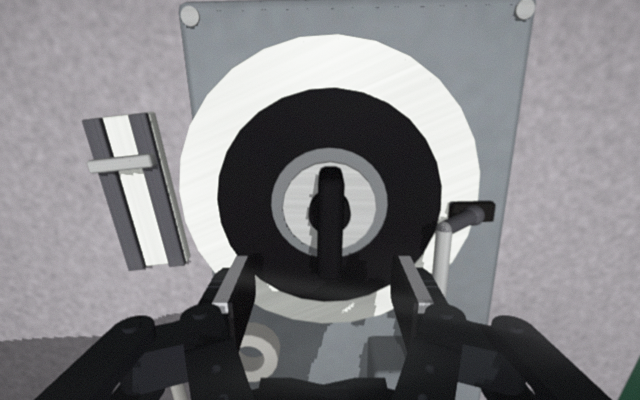

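The wing is vertical at u≈330, between the fingers (240 and 405) and aligned with the pads. Next I'll descend and grip.

```bash
python3 -m crank '[[0.3,0.1,3,0,0,0.01],[0.3,0.1,5,0,0,0.01],[0.3,0.1,6.5,0,0,0.01],[0.3,0.1,6.5,0,0,0.01],[0.3,0.1,6.5,0,0,0.01]]'; python3 -m crank '[[0,0,0,0,0,0],[0,0,0,0,0,0],[0,0,0,0,0,0],[0,0,0,0,0,0],[0,0,0,0,0,0],[0,0,0,0,0,0]]' 0 60;  python3 -c "
from h import *
goto([.6117,.1187,.084],.12); print(ctrl.get_state()['wrist_torque'])"
```

```text
time: 9.35
eef_pos: [0.6126, 0.1179, 0.0868]
tcp_rot: [0.665, 0.747, 0.0, 0.0]
contact_force: [0.3, -0.3, -0.1]
opening: 0.699
finger_force: 0.0
time: 9.95
eef_pos: [0.6133, 0.1178, 0.0893]
tcp_rot: [0.665, 0.747, 0.001, 0.001]
contact_force: [-3.8, 0.4, 9.5]
opening: 0.15
finger_force: 69.7
row [0.1, -0.15, 0.53] [0.003, 0.0, -0.004] dist 0.6 q [ 0.03  0.33  1.81 -0.    1.01 -0.09] t 9.95
[-0.01950196  0.53016262 -0.02549345]
```

```bash
python3 -m crank '[[0,0,-0.3,0,0,0.08],[0,0,-0.3,0,0,0.16],[0,0,-0.3,0,0,0.24],[0,0,-0.3,0,0,0.32],[0,0,-0.3,0,0,0.4],[0,0,-0.3,0,0,0.5],[0,0,-0.3,0,0,0.6],[0,0,-0.3,0,0,0.7],[0,0,-0.3,0,0,0.8],[0,0,-0.3,0,0,0.9]]';  python3 -c "
from h import *
goto([.6117,.1187,.084],.12); print(ctrl.get_state()['wrist_torque'])"
```

```text
time: 10.95
eef_pos: [0.6113, 0.1184, 0.0894]
tcp_rot: [0.924, 0.382, -0.001, -0.001]
contact_force: [-3.0, 2.1, 2.2]
opening: 0.154
finger_force: 68.0
row [0.05, 0.0, 0.54] [-0.002, -0.0, -0.907] dist 0.5 q [0.03 0.32 1.81 0.   1.01 0.82] t 10.95
[0.19676478 0.31898095 0.20469327]
```

```bash
python3 -m crank '[[0,0,0,0,0,0.1],[0,0,0,0,0,0.2],[0,0,0,0,0,0.3],[0,0,0,0,0,0.4],[0,0,0,0,0,0.5]]';  python3 -c "
from h import *
goto([.6117,.1187,.084],.12); print(ctrl.get_state()['wrist_torque'])";python3 -m crank '[[0,0,0,0,0,0.08],[0,0,0,0,0,0.16],[0,0,0,0,0,0.24]]';  python3 -c "
from h import *
goto([.6117,.1187,.084],.12); print(ctrl.get_state()['wrist_torque'])"
```

```text
time: 11.45
eef_pos: [0.6107, 0.1193, 0.0894]
tcp_rot: [0.99, 0.141, -0.001, -0.001]
contact_force: [-4.5, 4.8, 2.0]
opening: 0.153
finger_force: 68.2
row [0.08, 0.08, 0.54] [-0.004, -0.0, -1.407] dist 0.6 q [0.03 0.32 1.81 0.   1.01 1.32] t 11.45
[0.46817375 0.51867772 0.12565341]
time: 11.75
eef_pos: [0.6106, 0.1198, 0.0893]
tcp_rot: [1.0, 0.023, -0.002, -0.001]
contact_force: [-4.1, 5.9, 2.0]
opening: 0.154
finger_force: 68.3
row [0.11, 0.11, 0.53] [-0.005, 0.0, -1.645] dist 0.6 q [0.03 0.32 1.81 0.   1.01 1.55] t 11.75
[0.64959845 0.55074109 0.37340985]
```

```bash
T='from h import *
s=ctrl.get_state(); print(s["qpos"][5],s["wrist_torque"])'; python3 -m crank '[[0,0,0,0,0,0.03],[0,0,0,0,0,0.06],[0,0,0,0,0,0.06]]' | head -1;  python3 -c "$T";python3 -m crank '[[0,0,0,0,0,0.03],[0,0,0,0,0,0.06],[0,0,0,0,0,0.06]]'|head -1;  python3 -c "$T";python3 -m crank '[[0,0,0,0,0,0.03],[0,0,0,0,0,0.06],[0,0,0,0,0,0.06]]' ;  python3 -c "$T"
```

```text
time: 12.05
1.6113734145440934 [0.69679613 0.56775304 0.15635551]
time: 12.35
1.6713783220478025 [0.72371509 0.57034629 0.15133831]
time: 12.65
eef_pos: [0.6106, 0.1202, 0.0894]
tcp_rot: [0.998, -0.066, -0.002, -0.002]
contact_force: [-3.7, 7.4, 2.6]
opening: 0.152
finger_force: 68.2
1.731334929441589 [0.75192016 0.49725205 0.19407608]
```

```bash
T='from h import *
s=ctrl.get_state(); print(s["qpos"][5],s["wrist_torque"])'; python3 -m crank '[[0,0,0,0,0,0.03],[0,0,0,0,0,0.06],[0,0,0,0,0,0.06]]' | head -1;  python3 -c "$T";python3 -m crank '[[0,0,0,0,0,0.03],[0,0,0,0,0,0.06],[0,0,0,0,0,0.06]]'|head -1;  python3 -c "$T";python3 -m crank '[[0,0,0,0,0,0.03],[0,0,0,0,0,0.06],[0,0,0,0,0,0.06]]' ;  python3 -c "$T"
```

```text
time: 12.95
1.7913483587976609 [0.81965915 0.55418415 0.17189813]
time: 13.25
1.8513636681918728 [0.93256329 0.56540925 0.16005054]
time: 13.55
eef_pos: [0.6106, 0.1206, 0.0893]
tcp_rot: [0.988, -0.156, -0.002, -0.002]
contact_force: [-4.0, 8.8, 2.8]
opening: 0.154
finger_force: 68.2
1.9113289180408024 [0.89756531 0.54877548 0.20974113]
```

```bash
T='from h import *
s=ctrl.get_state(); print(s["qpos"][5],s["wrist_torque"])'; python3 - <<'E'
from fit import *
shot('side','s4'); shot('wrist','w4')
for f in ('s1','s4'):
    P=cloud(f,np.s_[0:400,0:640])[0]; m=(P[:,2]>.09)&(P[:,2]<.24)&(P[:,1]<-.10)&(P[:,1]>-.165)&(P[:,0]>.62)&(P[:,0]<.70); q=P[m]
    k=np.polyfit(q[:,0],q[:,2],1);print(m.sum(),np.arctan(-k[0]*.989))
a=cv2.imread('pics/side0.png')[175:230,270:360];b=cv2.imread('pics/s4.png')[175:230,270:360]
cv2.imwrite('pics/cmp.png',np.hstack([cv2.resize(x,None,fx=4.4,fy=4.4,interpolation=cv2.INTER_CUBIC) for x in (a,b)]))
E
python3 -m crank '[[0,0,0,0,0,0.03],[0,0,0,0,0,0.06],[0,0,0,0,0,0.06]]' | head -1;  python3 -c "$T"
```

```text
36 0.3661115171354372
65 0.56856419672592
time: 13.95
1.971352530025524 [0.96037024 0.55531801 0.24087679]
```

View pics/w4.png

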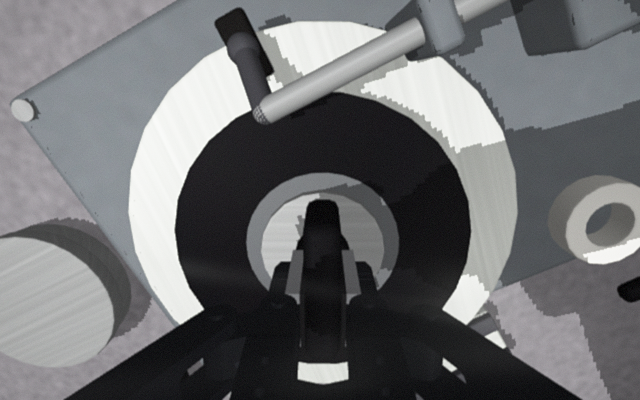

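Lever still at 0.57. The wing sits squarely in the pads. Next I'll compare the plate's brush-streak direction before and after to see whether the plate turned.

```bash
python3 - <<'E'
from fit import *
for f in ('w3','w4'):
    P,im,u,v=cloud(f,np.s_[0:400,0:640]); r=np.hypot(P[:,0]-.6117,P[:,1]-.1187)
    a=np.arctan2(P[:,1]-.1187,P[:,0]-.6117)
    mask=((r<.098)&(r>.08)&(abs(P[:,2]-.055)<.006)).reshape(400,640).astype(np.uint8)
    g=im.mean(1).reshape(400,640).astype(np.float32); mask&=(g>170).astype(np.uint8); mask=cv2.erode(mask,np.ones((7,7)))>0
    g=cv2.GaussianBlur(g,(0,0),.8)-cv2.GaussianBlur(g,(0,0),4); gx=cv2.Sobel(g,cv2.CV_32F,1,0);gy=cv2.Sobel(g,cv2.CV_32F,0,1)
    w,V=np.linalg.eigh([[ (gx*gx)[mask].mean(),(gx*gy)[mask].mean()],[(gx*gy)[mask].mean(),(gy*gy)[mask].mean()]])
    d=V[:,0]; q=np.load(f'pics/{f}.npz')['q']; W=R.from_quat(q).apply([d[0],d[1],0]); print(f,mask.sum(),w,d,'world deg',np.degrees(np.arctan2(W[1],W[0]))%180)
E
```

```text
w3 8509 [61.974384 90.89486 ] [-0.14150602 -0.9899374 ] world deg 106.1282980631705
w4 10261 [112.2541 259.3008] [-0.00737955 -0.99997276] world deg 162.5996713249843
```

```bash
T='from h import *
s=ctrl.get_state(); print(s["qpos"][5],s["wrist_torque"],s["eef_pos"])'; for i in 1; do python3 -m crank '[[0,0,0,0,0,0.07],[0,0,0,0,0,0.14],[0,0,0,0,0,0.2],[0,0,0,0,0,0.2]]' | head -1;  python3 -c "$T"; done;  python3 -m crank '[[0,0,0,0,0,0.07],[0,0,0,0,0,0.14],[0,0,0,0,0,0.2],[0,0,0,0,0,0.2]]' | head -1;  python3 -c "$T"
```

```text
time: 14.35
2.1724348463439953 [ 1.13909324  0.44749503 -0.01994361] [0.61086199 0.12110015 0.08937097]
time: 14.75
2.3724124233518293 [ 1.30257726  0.31956022 -0.01645912] [0.61107965 0.12147622 0.08936935]
```

```bash
python3 - <<'E'
from fit import *
shot('wrist','w5'); s=ctrl.get_state(); print(s['opening'],s['finger_force'],s['contact_force'])
a=cv2.imread('pics/w4.png')[130:400,150:500];b=cv2.imread('pics/w5.png')[130:400,150:500]
cv2.imwrite('pics/c5.png',cv2.convertScaleAbs(cv2.resize(np.hstack([a,b]),None,fx=1.14,fy=1.5),alpha=2,beta=20))
P=cloud('top0',np.s_[0:1,0:1])
E
```

```text
0.15403549361256785 68.62115330295637 [-1.53297597 10.80589825  1.18914333]
```

View pics/c5.png

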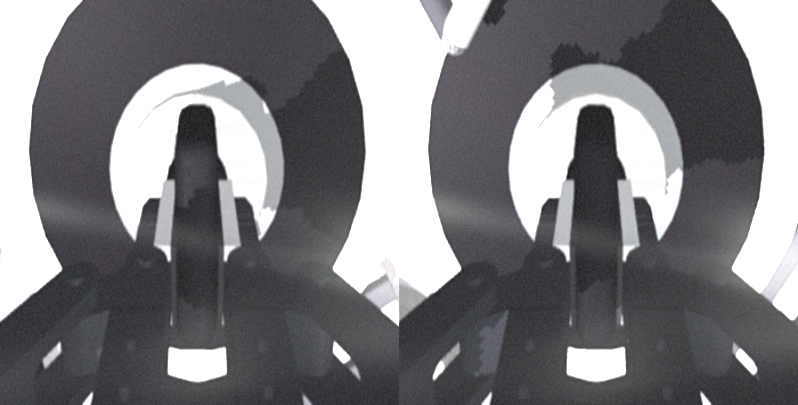

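```bash
cat > st.py <<'E'
from fit import *
shot('side','sx')
P=cloud('sx',np.s_[0:400,0:640])[0]; m=(P[:,2]>.09)&(P[:,2]<.24)&(P[:,1]<-.10)&(P[:,1]>-.165)&(P[:,0]>.62)&(P[:,0]<.70); q=P[m]
k=np.polyfit(q[:,0],q[:,2],1);print('lever',m.sum(),np.arctan(-k[0]*.989))
E
T='from h import *
s=ctrl.get_state(); print(s["qpos"][5],s["wrist_torque"],s["joint_efforts"][5])'; python3 st.py; python3 -c "$T"; python3 -m crank '[[0,0,0,0,0,0.05],[0,0,0,0,0,0.1]]' | head -1;  python3 -c "$T";  python3 -m crank '[[0,0,0,0,0,0.05],[0,0,0,0,0,0.1]]' | head -1;  python3 -c "$T"
```

```text
lever 64 0.569598074482425
2.371899070235488 [ 1.36056603  0.38433524 -0.01656165] -0.01678852248005569
time: 15.05
2.472209396388587 [1.5049986  0.25341657 0.46872751] 0.12771579902619123
time: 15.25
2.572212572884021 [1.56743638 0.21809226 0.37997949] 0.1332745933905244
```

```bash
T='from h import *
s=ctrl.get_state(); print(s["qpos"][5],s["wrist_torque"],s["joint_efforts"][5])'; python3 -m crank '[[0,0,0,0,0,0.08],[0,0,0,0,0,0.16]]' | head -1;  python3 -c "$T"; python3 -m crank '[[0,0,0,0,0,0],[0,0,0,0,0,0],[0,0,0,0,0,0],[0,0,0,0,0,0]]' 0.7; python3 -m crank '[[0,0,-3,0,0,0],[0,0,-6,0,0,0],[0,0,-6,0,0,-0.15],[0,0,-6,0,0,-0.3],[0,0,-6,0,0,-0.45],[0,0,-6,0,0,-0.6],[0,0,-6,0,0,-0.75],[0,0,-6,0,0,-0.9],[0,0,-6,0,0,-1.05],[0,0,-6,0,0,-1.2]]'; python3 -m crank '[[0,0,0,0,0,-0.15],[0,0,0,0,0,-0.3],[0,0,0,0,0,-0.45],[0,0,0,0,0,-0.6],[0,0,0,0,0,-0.75],[0,0,0,0,0,-0.9],[0,0,0,0,0,-1.05],[0,0,0,0,0,-1.2],[0,0,0,0,0,-1.35],[0,0,0,0,0,-1.5]]' | head -1;  python3 -m crank '[[0,0,0,0,0,-0.15],[0,0,0,0,0,-0.3],[0,0,0,0,0,-0.44],[0,0,0,0,0,-0.44]]'; python3 - <<'E'
from fit import *
shot('wrist','w6')
P,im,u,v=cloud('w6',np.s_[0:400,0:640]); g=im.mean(1)
m=(P[:,2]>.098)&(P[:,2]<.122)&(np.hypot(P[:,0]-.6117,P[:,1]-.1187)<.038)&(g<80); q=P[m][:,:2]
r=cv2.minAreaRect(q.astype(np.float32)); print(r); b=cv2.boxPoints(r); e=max(b[1]-b[0],b[2]-b[1],key=np.linalg.norm); a=np.arctan2(e[1],e[0]); print('wing',a)
y=(a-np.pi/2)
s=ctrl.get_state(); c=s['qpos'][0]-s['qpos'][5]; y=c+(y-c+np.pi/2)%np.pi-np.pi/2
goto([*r[0],.089],y)
E
```

```text
time: 15.45
2.7334216833977942 [1.70142467 0.06438902 0.40194053] -0.023779288167133927
time: 15.85
eef_pos: [0.6122, 0.1173, 0.0891]
tcp_rot: [0.844, -0.537, 0.0, 0.0]
contact_force: [0.6, 0.1, 0.9]
opening: 0.699
finger_force: 0.0
time: 16.85
eef_pos: [0.6121, 0.1173, 0.149]
tcp_rot: [0.999, 0.036, -0.0, 0.0]
contact_force: [1.6, 0.3, -0.5]
opening: 0.699
finger_force: 0.0
time: 17.85
time: 18.25
eef_pos: [0.612, 0.1174, 0.1489]
tcp_rot: [0.538, 0.843, -0.0, -0.0]
contact_force: [0.7, -0.6, -0.5]
opening: 0.696
finger_force: 0.0
((0.6124930381774902, 0.12012086808681488), (0.014001917093992233, 0.05962008982896805), 24.931163787841797)
wing -1.1356659
row [0.23, 0.16, 5.99] [-0.0, 0.0, -0.003] dist 6.0 q [ 0.03  0.25  1.78 -0.    1.11 -0.41] t 18.3
```

```bash
T='from h import *
s=ctrl.get_state(); print(s["qpos"][5],s["wrist_torque"],s["joint_efforts"][5])';python3 -m crank '[[0.2,0.1,3,0,0,0],[0.2,0.1,5,0,0,0],[0.2,0.1,6,0,0,0],[0.2,0.1,6,0,0,0]]' >/dev/null; python3 -m crank '[[0,0,0,0,0,0],[0,0,0,0,0,0],[0,0,0,0,0,0],[0,0,0,0,0,0],[0,0,0,0,0,0],[0,0,0,0,0,0]]' 0 60; python3 -c "$T"; python3 -m crank '[[0,0,0,0,0,0.08],[0,0,0,0,0,0.16],[0,0,0,0,0,0.24],[0,0,0,0,0,0.32],[0,0,0,0,0,0.4]]'|head -1; python3 -c "$T"; python3 -m crank '[[0,0,0,0,0,0.06],[0,0,0,0,0,0.12]]'|head -1; python3 -c "$T"
```

```text
time: 19.3
eef_pos: [0.6129, 0.12, 0.0905]
tcp_rot: [0.538, 0.843, 0.0, 0.001]
contact_force: [-1.8, 0.2, 5.6]
opening: 0.149
finger_force: 59.2
-0.40439653688077043 [-0.09643635  0.25283798 -0.04573001] -0.021694679162465036
time: 19.8
-0.002741060738727232 [-0.10232092  0.2870317   0.41010838] -0.040776830865070224
time: 20.0
0.11650297709068887 [-0.01958728  0.27657398  0.34605023] 0.062092747539281845
```

```bash
T='from h import *
s=ctrl.get_state(); print(s["qpos"][5],s["wrist_torque"],s["joint_efforts"][5])'; R='x'; python3 -m crank '[[0,0,0,0,0,0.05]]'|head -1; python3 -c "$T"; python3 -m crank '[[0,0,0,0,0,0.05]]'|head -1; python3 -c "$T"; python3 -m crank '[[0,0,0,0,0,0.05]]'|head -1; python3 -c "$T"; python3 -m crank '[[0,0,0,0,0,0.05]]'|head -1; python3 -c "$T"
```

```text
time: 20.1
0.16624104958550043 [0.00535401 0.29231683 0.40279932] 0.13894007541239262
time: 20.2
0.21607519771005695 [-0.04484304  0.25442527  0.34618654] 0.11485649971291423
time: 20.3
0.2660725784751332 [-0.06169812  0.27051798  0.36393442] 0.11604649247601628
time: 20.4
0.316036435517041 [-0.08062991  0.24935307  0.39051158] 0.11675591580569744
```

```bash
python3 - <<'E'
from fit import *
shot('wrist','w7')
for f in ('w1','w3','w4','w5','w6','w7'):
    P,im,u,v=cloud(f,np.s_[0:400,0:640]); 
    # rectify the plate top onto a world grid, 0.5 mm/pixel
    z=np.load(f'pics/{f}.npz'); K=z['K']; M=R.from_quat(z['q']).as_matrix()
    n=460; gx,gy=np.meshgrid(np.arange(n),np.arange(n)); W=np.stack([.6117+(n/2-gy)*.0005,.1187+(n/2-gx)*.0005,np.full(gx.shape,.0555)],-1)
    c=(W-z['o'])@M; px=(c[...,0]/c[...,2]*K[0,0]+K[0,2]).astype(np.float32); py=(c[...,1]/c[...,2]*K[1,1]+K[1,2]).astype(np.float32)
    g=cv2.remap(im.mean(1).reshape(400,640).astype(np.float32),px,py,cv2.INTER_LINEAR); D=cv2.remap(P[:,2].reshape(400,640).astype(np.float32),px,py,cv2.INTER_NEAREST)
    r=np.hypot(gx-n/2,gy-n/2)*.0005; mask=((r>.077)&(r<.102)&(abs(D-.055)<.006)&(g>150)).astype(np.uint8); mask=cv2.erode(mask,np.ones((9,9)))>0
    cv2.imwrite(f'pics/r_{f}.png',g)
    # streak direction: directional smoothing variance
    h=np.where(mask,g,0); s=cv2.GaussianBlur(h,(0,0),6)/np.maximum(cv2.GaussianBlur(mask.astype(np.float32),(0,0),6),.01); h=np.where(mask,g-s,0).astype(np.float32)
    best=[]
    for a in range(0,180,5):
        k=np.zeros((31,31),np.float32); t=np.radians(a); cv2.line(k,(int(round(15-14*np.cos(t))),int(round(15+14*np.sin(t)))),(int(round(15+14*np.cos(t))),int(round(15-14*np.sin(t)))),1,1); k/=k.sum()
        o=cv2.filter2D(h,-1,k)[mask]; best.append(o.var()/h[mask].var())
    o=np.argsort(best)[::-1][:4]; print(f,mask.sum(),'dirs(img deg, rectified)',o*5,np.round(np.array(best)[o],3),np.median(best).round(3), h[mask].std())
E
```

```text
w1 20850 dirs(img deg, rectified) [120 115 125 110] [0.331 0.306 0.305 0.274] 0.054 1.4137388
w3 26180 dirs(img deg, rectified) [145 135 140 130] [0.31  0.309 0.308 0.28 ] 0.096 3.4070575
w4 18816 dirs(img deg, rectified) [110 105 100 115] [0.203 0.201 0.193 0.187] 0.111 7.197635
w5 18087 dirs(img deg, rectified) [170 175   0 165] [0.195 0.192 0.181 0.171] 0.109 6.903917
w6 27987 dirs(img deg, rectified) [145 125 135 120] [0.231 0.231 0.226 0.226] 0.135 5.56986
w7 16716 dirs(img deg, rectified) [10  5  0 15] [0.404 0.368 0.273 0.215] 0.027 4.1053767[ WARN:0@2.347] global loadsave.cpp:1063 imwrite_ Unsupported depth image for selected encoder is fallbacked to CV_8U.
```

```bash
T='from h import *
s=ctrl.get_state(); print(s["qpos"][5],s["wrist_torque"],s["joint_efforts"][5],s["time"])'; python3 -m crank '[[0,0,0,0,0,0.07],[0,0,0,0,0,0.14],[0,0,0,0,0,0.21]]' >/dev/null; python3 -c "$T"; python3 -m crank '[[0,0,0,0,0,0.07],[0,0,0,0,0,0.14],[0,0,0,0,0,0.21]]' >/dev/null; python3 -c "$T"; python3 -m crank '[[0,0,0,0,0,0.07],[0,0,0,0,0,0.14],[0,0,0,0,0,0.21]]' >/dev/null; python3 -c "$T";python3 -m crank '[[0,0,0,0,0,0.07],[0,0,0,0,0,0.14],[0,0,0,0,0,0.21]]' >/dev/null; python3 -c "$T"
```

```text
0.5268746472589096 [-0.06247707  0.27992873  0.37321702] 0.008251781109720469 20.75
0.736840474250933 [-0.09831075  0.23644253  0.3706994 ] 0.0129253591876477 21.05
0.946900603952358 [-0.06540349  0.35923323  0.34364698] 0.008625710906926543 21.35
1.1568844922594188 [-0.04975304  0.35925772  0.36858022] 0.012291433231439441 21.65
```

```bash
T='from h import *
s=ctrl.get_state(); print(round(s["qpos"][5],3),s["wrist_torque"][2].round(3),s["joint_efforts"][5].round(3),s["time"])'; for k in 1; do python3 -m crank '[[0,0,0,0,0,-0.07]]' >/dev/null; python3 -c "$T"; python3 -m crank '[[0,0,0,0,0,-0.07]]' >/dev/null; python3 -c "$T"; python3 -m crank '[[0,0,0,0,0,-0.07]]' >/dev/null; python3 -c "$T";python3 -m crank '[[0,0,0,0,0,-0.07]]' >/dev/null; python3 -c "$T"; echo; python3 -m crank '[[0,0,0,0,0,0.07]]' >/dev/null; python3 -c "$T"; python3 -m crank '[[0,0,0,0,0,0.07]]' >/dev/null; python3 -c "$T"; python3 -m crank '[[0,0,0,0,0,0.07]]' >/dev/null; python3 -c "$T";python3 -m crank '[[0,0,0,0,0,0.07]]' >/dev/null; python3 -c "$T";python3 -m crank '[[0,0,0,0,0,0.07]]' >/dev/null; python3 -c "$T";python3 -m crank '[[0,0,0,0,0,0.07]]' >/dev/null; python3 -c "$T"; done
```

```text
1.085 -0.12 0.541 21.75
1.013 -0.141 0.25 21.85
0.943 -0.126 0.237 21.95
0.873 -0.124 0.237 22.05

0.946 0.146 -0.555 22.15
1.018 0.129 -0.25 22.25
1.088 0.149 -0.237 22.35
1.158 0.168 -0.234 22.45
1.227 0.366 0.011 22.55
1.297 0.41 0.01 22.65
```

Confirmed: turning back costs 0.13 N m, and turning clockwise hits the stop repeatably at q6≈1.16, where torque rises to 0.37. So the knob is at its stop. Next I'll let go and go for the button.

```bash
python3 -m crank '[[0,0,0,0,0,0],[0,0,0,0,0,0],[0,0,0,0,0,0],[0,0,0,0,0,0]]' 0.7 >/dev/null; python3 -m crank '[[0,0,-3,0,0,0],[0,0,-7,0,0,0],[0,0,-12,0,0,0],[0,0,-16,0,0,0],[0,0,-18,0,0,0],[0,0,-18,0,0,0]]' 0.7; python3 - <<'E'
from h import *
goto([.53,.02,.27],1.722,0); goto([.53,.02,.27],1.722,.61)
E
```

```text
time: 23.65
eef_pos: [0.614, 0.1201, 0.2739]
tcp_rot: [0.988, 0.153, 0.004, 0.001]
contact_force: [-0.2, -0.3, -0.1]
opening: 0.7
finger_force: 0.0
row [-11.04, 7.0, 0.31] [0.013, 0.003, -2.986] dist 13.1 q [0.03 0.14 1.66 0.   1.32 1.3 ] t 23.65
row [-11.04, 7.0, 0.31] [-0.886, -0.067, -2.858] dist 13.1 q [0.03 0.14 1.66 0.   1.32 1.3 ] t 23.65
```

```bash
python3 -m crank '[[-3,2,0,0,0,-0.15],[-6,4,0,0,0,-0.3],[-9,6,0,0,0,-0.45],[-11,7,0,0,0,-0.6],[-11,7,0,0,0,-0.75],[-11,7,0,0,0,-0.9],[-11,7,0,0,0,-1.05],[-11,7,0,0,0,-1.2],[-11,7,0,0,0,-1.35],[-11,7,0,0,0,-1.5]]' 0 60 >/dev/null; python3 -m crank '[[0,0,0,0,0,-0.15],[0,0,0,0,0,-0.3],[0,0,0,0,0,-0.45],[0,0,0,0,0,-0.6],[0,0,0,0,0,-0.75],[0,0,0,0,0,-0.9],[0,0,0,0,0,-1.05],[0,0,0,0,0,-1.2],[0,0,0,0,0,-1.35],[0,0,0,0,0,-1.48]]'; python3 - <<'E'
from h import *
N=np.array([-.574*np.cos(.151),-.574*np.sin(.151),.819]); C=np.array([.674,-.034,.1337])
goto(C+N*.07,1.722,.611); goto(C+N*.02,1.722,.611)
E
```

```text
time: 25.65
eef_pos: [0.5272, 0.0202, 0.266]
tcp_rot: [-0.075, 0.997, 0.001, -0.002]
contact_force: [0.0, -0.0, -0.7]
opening: 0.003
finger_force: 0.0
row [-9.71, -7.57, 7.45] [0.001, -0.615, -0.001] dist 14.4 q [-0.15 -0.07  1.9   0.    1.32 -1.88] t 25.65
row [-12.6, -7.58, 11.53] [0.001, -0.615, -0.001] dist 18.7 q [-0.15 -0.07  1.9   0.    1.32 -1.88] t 25.65
```

```bash
python3 -m crank '[[0,-3,0,0,-0.15,0],[-1,-6,0,0,-0.3,0],[-3,-7.6,1,0,-0.45,0],[-6,-7.6,3,0,-0.61,0],[-9.7,-7.6,7.4,0,-0.61,0],[-9.7,-7.6,7.4,0,-0.61,0],[-9.7,-7.6,7.4,0,-0.61,0]]'; python3 - <<'E'
from fit import *
shot('wrist','w8')
N=np.array([-.574*np.cos(.151),-.574*np.sin(.151),.819]); C=np.array([.674,-.034,.1337])
P,im,u,v=cloud('w8',np.s_[0:400,0:640]); g=im.mean(1)
m=(np.linalg.norm(P-C,axis=1)<.03)&(g<55); q=P[m]; print(m.sum(),q.mean(0) if m.any() else '')
goto(C+N*.01,1.722,.611)
E
```

```text
time: 26.35
eef_pos: [0.6337, -0.0404, 0.1904]
tcp_rot: [-0.069, 0.952, 0.023, 0.296]
contact_force: [-0.7, 0.4, 0.1]
opening: 0.002
finger_force: 0.0
1345 [ 0.67301984 -0.0333925   0.1326618 ]
row [0.16, 0.09, 6.2] [-0.003, -0.003, -0.005] dist 6.2 q [-0.33 -0.02  2.08  0.49  0.59 -2.39] t 26.4
```

View pics/w8.png

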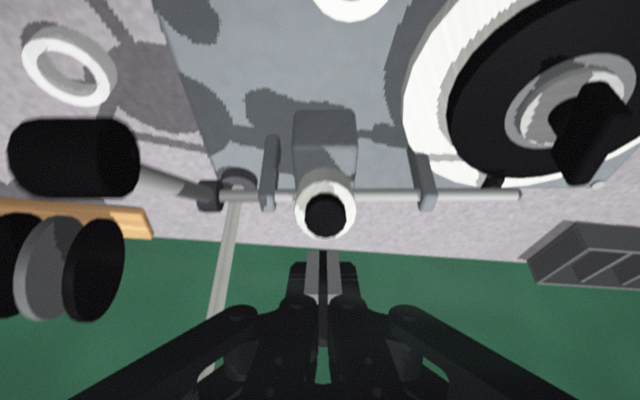

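The button is at (325,215), straight ahead of the shut fingers (u≈322), and the raised lever at left is clear. Next I'll approach and press.

```bash
python3 -m crank '[[0.1,0.1,2,0,0,0],[0.1,0.1,4,0,0,0],[0.1,0.1,5.5,0,0,0],[0.1,0.1,6.2,0,0,0],[0.1,0.1,6.2,0,0,0]]' | head -4; python3 -m crank '[[0,0,0.5,0,0,0],[0,0,0.9,0,0,0],[0,0,1.1,0,0,0]]' | head -4; python3 - <<'E'
from h import *
N=np.array([-.574*np.cos(.151),-.574*np.sin(.151),.819]); C=np.array([.6735,-.0337,.1332])
s=ctrl.get_state(); print('height over cap mm',(s['eef_pos']-C)@N*1000,'F',s['contact_force']@N)
E
```

```text
time: 26.9
eef_pos: [0.6699, -0.0351, 0.1449]
tcp_rot: [-0.069, 0.951, 0.021, 0.3]
contact_force: [-0.0, -0.4, 0.1]
time: 27.2
eef_pos: [0.6761, -0.0343, 0.1355]
tcp_rot: [-0.069, 0.951, 0.022, 0.3]
contact_force: [-8.9, -0.6, 8.7]
height over cap mm 0.4677662168679866 F 12.174212808655092
```

```bash
cat > pr.py <<'E'
from fit import *
N=np.array([-.574*np.cos(.151),-.574*np.sin(.151),.819]); C=np.array([.6735,-.0337,.1332])
s=ctrl.get_state(); d=s['eef_pos']-C; R0=R.from_quat(s['tcp_rot']); print('tool xyz mm',(R0.inv().apply(d)*1000).round(1),'F',R0.inv().apply(s['contact_force']).round(1),s['time'])
import runpy; runpy.run_path('st.py')
E
python3 pr.py; python3 -m crank '[[0.15,0.1,-0.4,0,0,0],[0.3,0.1,-0.4,0,0,0],[0.3,0.1,0,0,0,0],[0.3,0.1,0.3,0,0,0],[0.3,0.1,0.3,0,0,0]]' >/dev/null; python3 pr.py
```

```text
tool xyz mm [-3.3 -1.  -0.5] F [  2.3   0.7 -12.2] 27.2
lever 81 0.8344593707353267
tool xyz mm [0.3 0.1 3.3] F [-0.6 -0.1 -4. ] 27.75
lever 109 0.5019749925171754
```

```bash
python3 -m crank '[[0,0,0.4,0,0,0],[0,0,0.7,0,0,0],[0,0,0.7,0,0,0]]' >/dev/null; python3 pr.py; python3 -m crank '[[0,0,0.1,0,0,0],[0,0,0.2,0,0,0],[0,0,0.2,0,0,0]]' >/dev/null; python3 pr.py
```

```text
tool xyz mm [-0.2  0.   8.4] F [  6.    1.5 -26.4] 28.1
lever 107 0.30692565805189104
tool xyz mm [-0.5  0.   8.6] F [ 12.2   0.9 -45.3] 28.45
lever 104 0.137718606568695
```

```bash
python3 -m crank '[[0,0,-0.2,0,0,0],[0,0,-0.2,0,0,0],[0,0,-0.2,0,0,0],[0,0,-0.2,0,0,0],[0,0,-0.2,0,0,0],[0,0,-0.2,0,0,0],[0,0,-0.2,0,0,0],[0,0,-0.2,0,0,0]]' >/dev/null; python3 pr.py; python3 - <<'E'
from fit import *
for f in ('side0','sx'):
    P,im,u,v=cloud(f,np.s_[180:290,330:430]); g=im.mean(1)
    m=(g<60)&(P[:,2]>.06)&(P[:,2]<.22)&(P[:,1]<-.11)&(P[:,1]>-.17)&(P[:,0]>.54)&(P[:,0]<.62); q=P[m]; print(f,m.sum(),q.mean(0),q.max(0))
    Q=P[(P[:,2]>.07)&(P[:,2]<.2)&(P[:,0]>.62)&(P[:,0]<.69)&(abs(P[:,1]-(.1503*P[:,0]-.225))<.012)]; print(len(Q),np.polyfit(Q[:,0],Q[:,2],1))
E
```

```text
tool xyz mm [-0.1  0.1  8.4] F [  6.1   0.9 -24.9] 29.3
lever 103 0.1390739651085844
side0 129 [ 0.5663474  -0.14407611  0.09870465] [ 0.58421061 -0.1268589   0.109901  ]
93 [0.01172838 0.08773616]
sx 138 [ 0.56640832 -0.14384493  0.09872355] [ 0.58614206 -0.12422506  0.10837493]
91 [-0.01066513  0.10223503]
```

The grip is back exactly at its initial home position. Next I'll let go, retreat and verify.

```bash
python3 -m crank '[[0,0,-1,0,0,0],[0,0,-3,0,0,0],[0,0,-6,0,0,0],[0,0,-10,0,0,0],[0,0,-14,0,0,0],[0,0,-14,0,0,0],[0,0,-14,0,0,0]]'; python3 - <<'E'
from fit import *
shot('side','s9'); shot('top','t9')
P,im,u,v=cloud('s9',np.s_[180:290,330:430]); g=im.mean(1)
m=(g<60)&(P[:,2]>.06)&(P[:,2]<.22)&(P[:,1]<-.11)&(P[:,1]>-.17)&(P[:,0]>.54)&(P[:,0]<.62); print(m.sum(),P[m].mean(0))
a=cv2.imread('pics/side0.png').astype(int);b=cv2.imread('pics/s9.png').astype(int)
for n,x,y in [('loupe',258,193),('can',279,180),('core',331,237),('tape',406,271),('marker',330,277),('block',278,236),('mug',325,385)]:
    print(n,abs(a[y-8:y+8,x-12:x+12]-b[y-8:y+8,x-12:x+12]).mean().round(1))
E
```

```text
time: 30.05
eef_pos: [0.5995, -0.0445, 0.2401]
tcp_rot: [-0.069, 0.951, 0.021, 0.3]
contact_force: [-1.7, -0.1, -0.4]
opening: 0.001
finger_force: 0.0
128 [ 0.56630116 -0.14409869  0.0985942 ]
loupe 8.9
can 13.7
core 13.4
tape 13.6
marker 14.1
block 12.3
mug 12.4
```

```bash
python3 -c "
from plant import ctrl
print(ctrl.sign_off())"
```

```text
the job is handed in; nothing more can be done
None
```

I handed the job in at about 30 s: the brake went to the third notch, the knob is tight at its stop, and the lever dropped home with the button held in; while tightening I overdrove the knob, so the braked plate slipped nearly half a turn or more, and the fingertips briefly pressed the button's collar (12 N) and the bottomed button (45 N).

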